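# Nest the parts cups on the carousel and present them at the front

### The arm

A 7-joint arm with a two-finger parallel gripper is mounted at the origin on the work surface; the furniture and walls round the work are solid. World frame = base frame: x ahead of the robot, y to its left, z up, the work surface at z = 0. Lengths are in m, angles in degrees, forces in N, time in s.
With the tool pointing down it reaches from about 0.4 to 0.925 m from the base axis. Payload 4.1 kg.
Tool frame: the origin (TCP) lies at the very end of the fingers, on their centre line; the grasp point (between the pads) lies 19 mm behind it; z points along the fingers, y is the line along which they close (so a half turn about z gives the same grasp; the last joint's range is limited). The gripper opens to 85 mm and grips with 20 to 120 N. Pads are 22 mm wide; open, the fingers measure 114 mm over their backs; the gripper's body (76 mm by 85 mm) begins 54 mm behind the grasp point. The pads swing forward as they close: fully open they stand 13 mm farther back than shut.
Start: joints at [-77.75, 22.827, 2.584, 88.041, -1.071, 69.15, -2.905], TCP at [0.2, 0.619, 0.231] pointing down, gripper open.
Joint ranges: [-161.44, 161.44], [-28.35, 127.94], [-78.24, 83.42], [0, 140.83], [-78.03, 258.03], [13.02, 114.36], [-168.23, 168.23]. Speed limits (degrees/s): [147.25, 147.25, 180, 180, 180, 180, 180].

### API

Orientations are given as [roll, pitch, yaw] about the fixed x, y, z axes, in that order (R = Rz(yaw) Ry(pitch) Rx(roll)).
In Python, from cell import arm gives the robot as it stands.
- The arm moves only by the tool apply_moves, never from a script. Its argument "plan" is a list that holds one entry, the list of rows, each a list of 7 numbers: the closure, from -1 (fully open) to 1 (shut), then the shift along the tool's x, y, z in cm, then the turn, a rotation vector about the tool's x, y, z in degrees. A call has 1 to 8 rows; each row shifts and turns the commanded pose from where the row before left it, along the tool's axes as they then stand; what a row does not reach is not made up. A row lasts 1/8 s, in which the tool goes at most 62.5 mm and 10.7 degrees, less where a joint would pass 70% of its speed; a pose out of reach is approached as far as the arm can. A call with a gripper value outside its range is refused whole. The fingers move at their own pace and stop on an object; "grip_force" is the grip in N (left out, the last holds). Time passes only in rows, so rows that do not move let the fingers close. It gives the time, the measured TCP pose, the force, the opening and the grip force at its end, in the units of the state.
- arm.get_state(): the state, without advancing time (a new reading comes with each control period).
- arm.get_image(name): name is "side" or "top" or "wrist"; returns a dict with "frame" (420x560x3 uint8, blue, green, red), "vertical_fov" (degrees; the focal length in pixels is half the picture's height over the tangent of half this angle, whatever the lens; pixels are square), "cx", "cy" (the principal point, pixels), "origin" and "attitude" of the camera in the world; the wrist camera has in their place "T_tool_cam" (4x4, takes a point from camera to tool coordinates, whose origin is the TCP and whose axes are the flange's). Camera axes: x right, y down, z forward; pixel columns grow to the right and rows downward; lengths in m; the calibration is good to about 2 mm. A picture is of the moment at which its call begins: read the wrist's pose just before it. There is no depth.
- arm.close_job(): hands the job in; it is judged then, once.
The state is a dict: "time": time; "joint_pos": joint angles; "joint_vel": joint speeds; "tau": joint torques, N m; "position": TCP position; "tool_rot": TCP orientation; "wrist_force": force on the tool from outside, world axes, zero at the start; "moment": the same for the moment, N m; "opening": opening from 0.0 (shut) to 1.0 (fully open); "finger_force": force on a finger pad.
Only numpy, scipy, OpenCV 4.12 (cv2) and the standard library are available. Lean on these libraries where they do the work, as an engineer would, in place of code of your own. Each camera call takes 0.05 s, during which the arm holds its last target. There are 200 camera calls.

### The job

Tidy up the three graded parts cups: first set the orange medium cup fully down inside the blue large cup on the carousel, then set the white small cup fully down inside the orange one. Then turn the carousel by its black handle until the cup stack stands right in front of the red pointer, and finish with the handle still gripped, holding the turntable still there: do not let go. The solder reel and tape roll stay in their places on the carousel, and the flux bottle on the desk stays where it is.

Things in the scene. Friction and masses are not known exactly. Their poses are not given: they have to be found in the camera images.
- large_cup: blue round open cup, outer diameter 62 mm, height 42 mm, inner diameter 55 mm, thick foot (inner floor 22 mm above its underside); loose, standing in one of the two front bays of the carousel. Origin: centre of its underside, z up
- medium_cup: orange round open cup, outer diameter 45 mm, height 50 mm, inner diameter 38 mm, inner floor 22 mm above its underside, about 0.12 kg; starts standing on the desk. Origin: centre of its underside, z up. Fully seated in the large cup its origin is 22 mm above the large cup's origin and its rim stands 30 mm above the large cup's rim
- small_cup: white round open cup, outer diameter 29 mm, height 46 mm, about 0.05 kg; starts standing on the desk. Origin: centre of its underside, z up. Fully seated in the medium cup its origin is 22 mm above the medium cup's origin and its rim stands 18 mm above the medium cup's rim
- turn_handle: black T-bar handle, 44 mm along its own x, 14 mm thick along its own y, 24 mm high, on an 18 mm thick steel post on the turntable's axis. Origin: centre of the bar, 139 mm above the desk, exactly on the turning axis (vertical). It turns with the turntable
- turntable (a point): centre of the turntable's top on the vertical turning axis, axes as the handle's. Aluminium disc of radius 98 mm, top 22 mm above the desk, with three round bays (inner radius 33 mm, rims 6 mm high), centres 60 mm from the axis at 0, +120 and -120 degrees from its x axis. It turns endlessly either way with a light friction of 0.06 N m and stays where it is left
- front_spot (a point): the place where the cup stack must end: 60 mm from the carousel's axis on the side of the red pointer, at the height of the turntable's top (22 mm above the desk). The red pointer is a block 16 x 20 x 10 mm on the carousel's fixed dark foot, low in front of the turntable's edge on the robot's side, its centre 110 mm from the axis in this same direction
- solder_reel: solder reel with copper-coloured flanges, 56 mm diameter, 29 mm high, loose in the other front bay of the carousel. Origin: centre of its underside
- tape_roll: roll of black tape, 62 mm diameter, 19 mm high, loose in the rear bay of the carousel. Origin: centre of its underside
- flux_bottle: brown dropper bottle with black cap, 33 mm diameter, 102 mm high, standing loose on the desk to the right of the carousel. Origin: centre of its underside
Things that resemble listed ones, but are neither listed nor needed, are in the scene too. There is more than one size of the small_cup; the job needs the larger. Of the things that look like the medium_cup, the larger one is meant.

How it is judged:
By the outcome, as a careful person would: the job done as asked, in the order asked, and still so for the second after the job is handed in, while the arm keeps its last pose, push and grip.
It also fails if it takes over 58 s, if anything falls off the work surface, if the arm or the gripper's body presses on something with over 40 N, if the wrist force passes 120 N, or if a joint passes its speed limit or range.

## Working session

There is one attempt and no reset: what is moved stays moved. The work goes in short steps, Python scripts to look and compute and a tool call to move; the robot and the scene stay as the last step left them, time stands still between calls to the robot, and variables do not carry over. Pictures are saved under pics/ and viewed, at most 10 in all, crops included, and the job is handed in when it is done.

Besides the shell and the picture viewer there is one more tool, called after ">>>" by a JSON object that holds its "fn" and its "kwargs". apply_moves: Moves the arm, as the interface text tells. Its arguments: {"type":"object","properties":{"plan":{"type":"array"},"grip_force":{"type":"number"}},"required":["plan"]}

```bash
mkdir -p pics; ls; cat > h.py <<'E'
import numpy as np, cv2
from scipy.spatial.transform import Rotation as R
from cell import arm
def cam(n):
    s=arm.get_state(); d=arm.get_image(n); d['frame']=np.array(d['frame'])
    d['f']=210/np.tan(np.radians(d['vertical_fov'])/2)
    if n=='wrist':
        T=np.eye(4);T[:3,:3]=R.from_euler('xyz',s['tool_rot'],degrees=True).as_matrix();T[:3,3]=s['position']
        C=T@np.array(d['T_tool_cam']); d['M'],d['o']=C[:3,:3],C[:3,3]
    else:
        d['o']=np.array(d['origin']); a=np.array(d['attitude'])
        d['M']=a if a.shape==(3,3) else R.from_euler('xyz',a,degrees=True).as_matrix()
    return d
def ray(d,u,v,z):
    r=d['M']@np.array([(u-d['cx'])/d['f'],(v-d['cy'])/d['f'],1]); return d['o']+r*(z-d['o'][2])/r[2]
def proj(d,p):
    q=d['M'].T@(np.array(p)-d['o']); return d['f']*q[:2]/q[2]+[d['cx'],d['cy']]
E
python3 - <<'E'
from h import *
print(arm.get_state())
ims=[]
for n in ['top','side','wrist']:
    d=cam(n); cv2.imwrite(f'pics/{n}0.png',d['frame']); print(n,d['o'],d['M'].round(3).tolist(),d['f'],d['cx'],d['cy'],d.get('attitude'))
E
```

```text
pics
{'time': 0.0, 'joint_pos': array([-77.74737293,  22.87196754,   2.58102635,  88.1157041 ,
        -1.0714317 ,  69.14703419,  -2.9053608 ]), 'joint_vel': array([-0.01455463, -0.00721287, -0.0986562 ,  0.00206758,  0.05892183,
        0.00860531,  0.03087432]), 'tau': array([-7.96640743e-04, -4.75118494e+01,  1.36440799e+00, -2.54219466e+01,
        1.15377334e-02,  9.38402431e-03, -1.64952877e-05]), 'position': array([0.19984408, 0.61785344, 0.23025129]), 'tool_rot': array([-1.79889739e+02,  7.98214069e-03,  1.62080311e+02]), 'wrist_force': array([ 0.3480588 , -0.23740693, -0.2123081 ]), 'moment': array([0.0455532 , 0.03887583, 0.0297736 ]), 'finger_force': 0.0, 'opening': 0.9991159259622349}
top [0.40891312 0.20456262 1.0848069 ] [[0.029, -0.988, 0.15], [-1.0, -0.029, 0.008], [-0.003, -0.15, -0.989]] 491.44520400175713 279.4924086743472 212.17901925315897 [-171.35218652    0.18232404  -88.3118559 ]
side [0.95590282 0.54392731 0.80336672] [[-0.642, 0.623, -0.447], [0.767, 0.511, -0.388], [-0.013, -0.591, -0.806]] 454.15197400267687 279.66097408417005 208.72119124075215 [-143.7353685     0.76673692  129.91849483]
wrist [0.13648167 0.63936907 0.37290289] [[0.307, 0.919, 0.246], [0.952, -0.297, -0.081], [-0.002, 0.259, -0.966]] 341.6667622228693 278.26119951538595 208.83958792657478 None
```

View pics/top0.png

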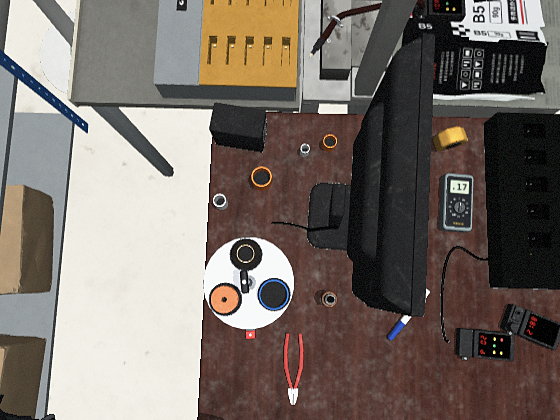

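View pics/side0.png

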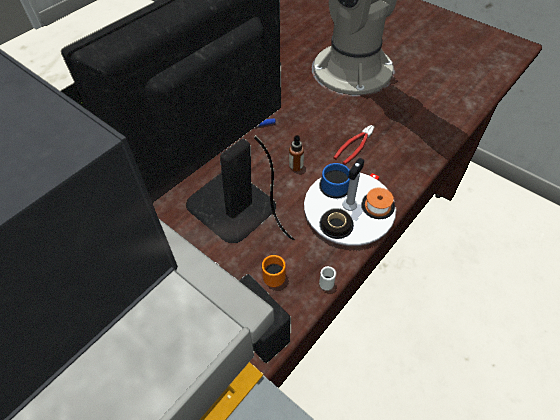

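Top view: the orange cups are at (261,177) (bigger) and (330,142) (smaller); the white cups are at (219,201) and (305,149) (smaller). The blue cup is at (275,294), reel (225,299), tape (246,253), handle (245,282), pointer (250,335) and bottle (328,298). In the side view the orange cup is at (273,271) and the white one at (327,278). Next I'll measure them.

```bash
cat > m.py <<'E'
from h import *
def blobs(d,mask,box,zs,name,amin=15):
    m=np.zeros_like(mask);x0,y0,x1,y1=box;m[y0:y1,x0:x1]=mask[y0:y1,x0:x1]
    cs,_=cv2.findContours(m,cv2.RETR_EXTERNAL,cv2.CHAIN_APPROX_NONE)
    if not cs: print(name,'none');return
    c=max(cs,key=cv2.contourArea)
    P=np.array([ray(d,u,v,zs)[:2] for u,v in c[:,0]+0.0],np.float32)
    (cx,cy),r=cv2.minEnclosingCircle(P)
    (rx,ry),(w,h),a=cv2.minAreaRect(P)
    print(name,'px',c[:,0].mean(0).round(1),'circ',round(cx,4),round(cy,4),'D',round(2*r*1e3,1),'rect',round(rx,4),round(ry,4),round(w*1e3,1),round(h*1e3,1),round(a,1)); return c
E
python3 - <<'E'
from m import *
d=cam('top');im=d['frame'];hsv=cv2.cvtColor(im,cv2.COLOR_BGR2HSV);H,S,V=cv2.split(hsv)
org=((H>8)&(H<22)&(S>180)&(V>130)).astype(np.uint8)
wh=((S<60)&(V>110)).astype(np.uint8)
bl=((H>100)&(H<125)&(S>120)&(V>50)).astype(np.uint8)
red=(((H<6)|(H>174))&(S>150)&(V>130)).astype(np.uint8)
blobs(d,org,(240,160,280,195),.05,'org A'); blobs(d,org,(318,130,345,155),.05,'org B')
blobs(d,wh,(210,190,232,212),.046,'wh A'); blobs(d,wh,(295,140,315,160),.046,'wh B')
blobs(d,bl,(250,270,300,320),.064,'blue'); blobs(d,wh,(200,225,300,332),.022,'disc'); blobs(d,red,(240,328,262,345),.02,'ptr')
blobs(d,org,(205,280,243,320),.051,'reel')
dk=((V<45)).astype(np.uint8); blobs(d,dk,(230,264,262,297),.151,'handle')
cv2.imwrite('pics/crop.png',cv2.resize(im[125:345,195:355],None,fx=3.6,fy=2.7,interpolation=cv2.INTER_CUBIC)[:594])
cv2.imwrite('pics/crop1.png',cv2.resize(im[120:345,195:355],None,fx=2.6,fy=2.6,interpolation=cv2.INTER_CUBIC))
s=cam('side');hsv=cv2.cvtColor(s['frame'],cv2.COLOR_BGR2HSV);H,S,V=cv2.split(hsv)
org=((H>8)&(H<22)&(S>180)&(V>90)).astype(np.uint8);wh=((S<60)&(V>110)).astype(np.uint8)
for n,mk,b in (('sOrgA',org,(255,250,292,292)),('sWhA',wh,(315,262,341,295))):
    c=blobs(s,mk,b,0,n); print(c[:,0].min(0),c[:,0].max(0))
    # rim: top part
for p in ([0,0,.139],): pass
E
```

```text
org A px [270.5 177. ] circ 0.6422 0.2341 D 5.1 rect 0.6422 0.2341 4.7 1.5 46.1
org B px [323.3 139.3] circ 0.729 0.1214 D 3.4 rect 0.7295 0.122 1.6 3.2 47.3
wh A px [220.7 201.3] circ 0.5877 0.3406 D 37.3 rect 0.5884 0.3409 32.9 30.1 2.6
wh B px [304.9 148.7] circ 0.7077 0.1624 D 27.6 rect 0.7093 0.1605 23.8 22.0 45.6
blue px [273.3 294.2] circ 0.394 0.2199 D 63.2 rect 0.3943 0.2197 60.7 59.5 1.7
disc px [229.8 280.3] circ 0.4283 0.3086 D 266.2 rect 0.4295 0.2794 226.2 199.6 3.1
ptr px [250.  334.5] circ 0.3077 0.2673 D 22.5 rect 0.3077 0.2673 14.4 17.0 1.7
reel none
handle px [244.1 281.2] circ 0.4179 0.2747 D 42.0 rect 0.4179 0.2747 41.6 13.6 7.6
sOrgA px [273.5 270.3] circ 0.6354 0.245 D 71.2 rect 0.6354 0.2453 69.8 46.5 39.5
[262 255] [285 286]
sWhA px [326.9 277.3] circ 0.5801 0.3374 D 52.9 rect 0.58 0.3376 52.1 30.1 32.3
[319 266] [335 289]
```

View pics/crop1.png

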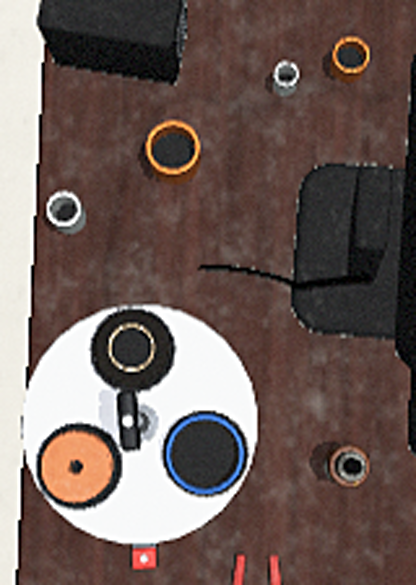

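The crop shows two cups of each colour, and the near ones, orange (261,177) and white (219,201), are clearly the larger. Next I'll refine their centres with better masks and check that the fits are consistent.

```bash
python3 - <<'E'
from m import *
d=cam('top');im=d['frame'];hsv=cv2.cvtColor(im,cv2.COLOR_BGR2HSV);H,S,V=cv2.split(hsv)
print(hsv[187:190,261].tolist(),hsv[300,215])
org=((H>4)&(H<24)&(S>140)&(V>140)).astype(np.uint8)
wh=((S<60)&(V>150)).astype(np.uint8)
for n,b in (('A',(240,160,282,195)),('B',(315,130,345,155)),('reel',(205,280,243,320))): blobs(d,org,b,.05,n)
blobs(d,wh,(210,190,232,212),.046,'whA'); blobs(d,wh,(295,140,315,160),.046,'whB')
s=cam('side');hsv=cv2.cvtColor(s['frame'],cv2.COLOR_BGR2HSV);H,S,V=cv2.split(hsv)
org=((H>4)&(H<24)&(S>140)&(V>90)).astype(np.uint8);wh=((S<60)&(V>110)).astype(np.uint8)
# silhouettes: predicted box of a cup at estimated pose vs seen
def box(p,r,h):
    t=np.linspace(0,2*np.pi,60);Q=np.array([proj(s,[p[0]+r*np.cos(a),p[1]+r*np.sin(a),z]) for a in t for z in(0,h)]);return Q.min(0).round(1),Q.max(0).round(1)
print('orange pred at .642,.2545',box((.642,.2545),.0225,.05),'seen 262 255 285 286')
print('white pred',box((.588,.341),.0145,.046),'seen 319 266 335 289')
# monitor: left edge heights
for z in (0,.2,.4): print(z,[ray(d,u,v,z)[:2].round(3).tolist() for u,v in ((352,300),(380,115),(430,45))])
E
```

```text
[[9, 194, 71], [10, 201, 90], [12, 210, 91]] [ 11 148 238]
A px [261. 176.] circ 0.6438 0.2546 D 46.1 rect 0.6438 0.2546 43.5 43.0 46.3
B px [329.4 140.7] circ 0.7268 0.1076 D 31.8 rect 0.7271 0.1083 29.4 28.3 0.9
reel px [222.7 301.6] circ 0.3808 0.322 D 57.1 rect 0.3808 0.3223 53.3 54.0 2.4
whA px [219.  199.9] circ 0.5899 0.3427 D 30.0 rect 0.5905 0.3432 28.5 25.8 2.6
whB px [304.6 148.3] circ 0.7099 0.1622 D 22.8 rect 0.7098 0.1619 19.4 20.6 72.6
orange pred at .642,.2545 (array([262.3, 252.3]), array([286.1, 285.3])) seen 262 255 285 286
white pred (array([318.7, 263. ]), array([335.6, 287.8])) seen 319 266 335 289
0 [[0.385, 0.05], [0.806, -0.012], [0.982, -0.129]]
0.2 [[0.39, 0.078], [0.733, 0.028], [0.876, -0.068]]
0.4 [[0.394, 0.107], [0.66, 0.068], [0.77, -0.006]]
```

The sizes match the description: orange is 46 mm at (0.643,0.2545) and white is 29–30 mm at (0.590,0.343). The blue cup is 60 mm from the axis and the pointer 110 mm. The handle x axis lies near 6–7°, so the stack has to turn about −62.6°. I'll move above the orange cup.

>>> {"fn": "apply_moves", "kwargs": {"plan": [[[-1,-5,-2,0.5,0,0,0],[-1,-5,-2,0.5,0,0,0],[-1,-5,-2,0.5,0,0,0],[-1,-5,-2,0.5,0,0,0],[-1,-5,-2,0.5,0,0,0],[-1,-5,-2,0.5,0,0,0],[-1,-5,-2,0.5,0,0,0],[-1,-5,-2,0.5,0,0,0]]], "grip_force": 30}}

```text
time: 1.35
position: [0.5326, 0.3422, 0.1914]
tool_rot: [180.0, 0.0, 162.1]
wrist_force: [1.4, 0.7, -0.3]
opening: 1.002
finger_force: 0.0
```

>>> {"fn": "apply_moves", "kwargs": {"plan": [[[-1,-4.4,-1.7,1.5,0,0,0],[-1,-4.4,-1.6,1.5,0,0,0],[-1,-4.4,-1.6,1.5,0,0,0],[-1,0,0,0,0,0,0]]]}}

```text
time: 1.85
position: [0.6443, 0.25, 0.1446]
tool_rot: [-179.7, 0.1, 161.7]
wrist_force: [-0.8, -0.5, 1.1]
opening: 0.995
finger_force: 0.0
```

```bash
cat > w.py <<'E'
from m import *
import sys
def look(name,mask,z,tgt=None,box=(0,0,560,420),view='wrist'):
    d=cam(view);hsv=cv2.cvtColor(d['frame'],cv2.COLOR_BGR2HSV)
    blobs(d,mask(*cv2.split(hsv)),box,z,name);return d
ORG=lambda H,S,V:((H>4)&(H<24)&(S>140)&(V>110)).astype(np.uint8)
WH=lambda H,S,V:((S<60)&(V>140)).astype(np.uint8)
BL=lambda H,S,V:((H>100)&(H<125)&(S>120)&(V>50)).astype(np.uint8)
def go(x,y,z,yaw):
    s=arm.get_state();p=s['position'];Rm=R.from_euler('xyz',s['tool_rot'],degrees=True).as_matrix()
    dw=(yaw-s['tool_rot'][2]+180)%360-180
    print('pose',p.round(4),s['tool_rot'].round(1),'t',s['time'],'shift cm',(Rm.T@(np.array([x,y,z])-p)*100).round(2),'rz',round(-dw,1))
E
python3 - <<'E'
from w import *
d=look('org',ORG,.05); print(proj(d,(.643,.2545,.05)))
cv2.imwrite('pics/w1.png',d['frame'])
look('orgtop',ORG,.05,None,(240,160,282,195),'top')
go(.643,.2545,.02,162.1)
E
```

```text
org px [284.8 208.8] circ 0.6435 0.255 D 46.0 rect 0.6438 0.2552 44.0 44.0 71.8
[283.25569098 209.50809698]
orgtop none
pose [0.6418 0.2558 0.1459] [-1.80e+02 -1.00e-01  1.62e+02] t 1.95 shift cm [-0.17 -0.09 12.59] rz -0.1
```

View pics/w1.png

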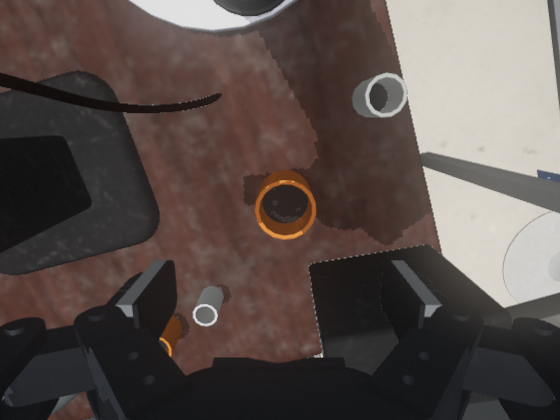

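Wrist view: the orange cup is at (285,209) as expected, and there is a black box beside it with its near corner at about (311,265). I'll check the box clearance.

```bash
python3 - <<'E'
from w import *
d=cam('wrist');t=cam('top');go(.6435,.255,.02,162.1)
for u,v in((311,265),(432,246),(322,352)): print((u,v),[ray(d,u,v,z)[:2].round(3).tolist() for z in(0,.05,.1)])
for u,v in((262,150),(212,142),(265,127),(210,120)): print('top',(u,v),[ray(t,u,v,z)[:2].round(3).tolist() for z in(0,.05,.1)])
E
```

```text
pose [0.6411 0.2579 0.1466] [179.9  -0.  162.2] t 2.05 shift cm [-0.33 -0.22 12.66] rz 0.1
(311, 265) [[0.712, 0.265], [0.689, 0.267], [0.666, 0.269]]
(432, 246) [[0.728, 0.374], [0.702, 0.357], [0.676, 0.341]]
(322, 352) [[0.804, 0.249], [0.765, 0.254], [0.726, 0.259]]
top (262, 150) [[0.716, 0.257], [0.702, 0.254], [0.687, 0.252]]
top (212, 142) [[0.731, 0.372], [0.716, 0.364], [0.702, 0.356]]
top (265, 127) [[0.77, 0.252], [0.754, 0.25], [0.737, 0.248]]
top (210, 120) [[0.783, 0.379], [0.766, 0.371], [0.749, 0.363]]
```

>>> {"fn": "apply_moves", "kwargs": {"plan": [[[-1,-0.2,0,4,0,0,0],[-1,0,0,4,0,0,0],[-1,0,0,3,0,0,0],[-1,0,0,1.5,0,0,0],[-1,0,0,0,0,0,0],[1,0,0,0,0,0,0],[1,0,0,0,0,0,0],[1,0,0,0,0,0,0]]]}}

```text
time: 3.05
position: [0.6449, 0.2556, 0.0229]
tool_rot: [179.9, 0.1, 162.1]
wrist_force: [0.1, -0.5, 4.7]
opening: 0.508
finger_force: 32.1
```

>>> {"fn": "apply_moves", "kwargs": {"plan": [[[1,0,0,0,0,0,0],[1,0,0,0,0,0,0],[1,0,0,0,0,0,0]]]}}

```text
time: 3.42
position: [0.6449, 0.2557, 0.0229]
tool_rot: [179.9, 0.1, 162.1]
wrist_force: [-0.1, -0.6, 6.4]
opening: 0.508
finger_force: 32.1
```

>>> {"fn": "apply_moves", "kwargs": {"plan": [[[1,0,0,-2,0,0,0],[1,0,0,-5,0,0,0],[1,0,0,-6,0,0,0],[1,0,0,-5,0,0,0],[1,4.5,-2.2,0,0,0,0],[1,4.5,-2.2,0,0,0,0],[1,4.5,-2.2,0,0,0,0],[1,4.5,-2.2,0,0,0,0]]]}}

```text
time: 4.42
position: [0.4437, 0.2265, 0.202]
tool_rot: [180.0, 0.0, 162.1]
wrist_force: [-0.3, 0.9, -0.6]
opening: 0.506
finger_force: 31.4
```

>>> {"fn": "apply_moves", "kwargs": {"plan": [[[1,4.5,-2.2,0,0,0,0],[1,0,0,0,0,0,10],[1,0,0,0,0,0,10],[1,0,0,0,0,0,10],[1,0,0,0,0,0,10],[1,0,0,0,0,0,10],[1,0,0,0,0,0,10],[1,0,0,0,0,0,10]]]}}

```text
time: 5.42
position: [0.3957, 0.2196, 0.202]
tool_rot: [180.0, -0.0, 91.7]
wrist_force: [-0.4, 0.3, -0.6]
opening: 0.508
finger_force: 31.4
```

>>> {"fn": "apply_moves", "kwargs": {"plan": [[[1,0,0,0,0,0,6],[1,0,0,0,0,0,0],[1,0,0,0,0,0,0],[1,0,0,0,0,0,0]]]}}

```text
time: 5.92
position: [0.3958, 0.2198, 0.2014]
tool_rot: [180.0, -0.0, 86.1]
wrist_force: [0.1, 0.3, -1.9]
opening: 0.504
finger_force: 31.4
```

```bash
python3 - <<'E'
from w import *
go(.394,.220,.067,86.3)
for n in('wrist','top'):
    d=look('blue '+n,BL,.064,None,(0,0,560,420) if n=='wrist' else (245,265,305,325),n)
    cv2.imwrite(f'pics/{n}2.png',d['frame'])
d=look('orgS',ORG,.2,None,(250,80,420,250),'side')
a=cv2.imread('pics/wrist2.png');cv2.imwrite('pics/c2.png',np.hstack([cv2.resize(a,(400,300)),cv2.resize(d['frame'],(400,300))]))
print(arm.get_state()['joint_pos'].round(1),arm.get_state()['opening'])
E
```

```text
pose [0.3958 0.2198 0.2014] [180.   -0.   86.1] t 5.925 shift cm [ 0.   -0.18 13.44] rz -0.2
blue wrist px [245.6 196.2] circ 0.3711 0.2237 D 38.1 rect 0.3683 0.2239 37.9 8.2 86.3
blue top none
orgS px [378.8 201.5] circ 0.5051 0.3719 D 58.2 rect 0.5057 0.3707 57.6 42.8 19.9
[-48.9   4.   15.1 116.2  -1.2  59.9 -37. ] 0.5100289002217265
```

View pics/c2.png

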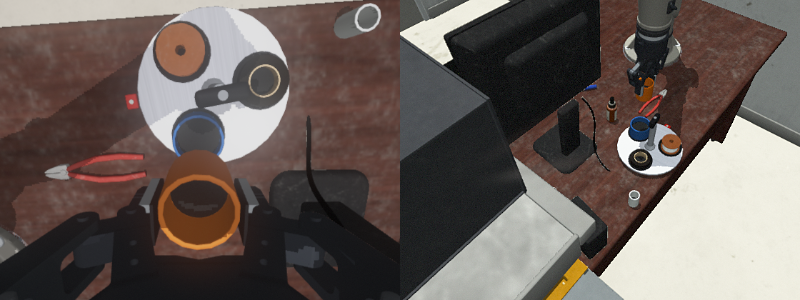

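The orange cup is held upright at about (280,297) in the wrist frame, with the blue cup clear at about (275,185). I'll check where the held rim's centre is.

```bash
python3 - <<'E'
from w import *
d=cv2.imread('pics/wrist2.png');hsv=cv2.cvtColor(d,cv2.COLOR_BGR2HSV);H,S,V=cv2.split(hsv)
c=cam('wrist');hs=cv2.cvtColor(c['frame'],cv2.COLOR_BGR2HSV);h,s,v=cv2.split(hs)
m=((h>8)&(h<24)&(s>170)&(v>200)).astype(np.uint8)
blobs(c,m,(200,235,360,360),.2285,'rim')
m=((h>100)&(h<125)&(s>120)&(v>50)).astype(np.uint8)
# outer far rim arc of blue, circle fit (known z .064)
ys,xs=np.nonzero(m[140:215,230:325]);ys+=140;xs+=230
top=[(x,ys[xs==x].min()) for x in range(xs.min(),xs.max()+1) if (xs==x).any()]
P=np.array([ray(c,u,w,.064)[:2] for u,w in top])
from scipy.optimize import least_squares
r=least_squares(lambda q:np.hypot(*(P-q).T)-.031,[.394,.22],loss='soft_l1',f_scale=.001);print('blue fit',r.x.round(4),np.abs(r.fun).mean(),len(P))
E
```

```text
rim px [277.6 338.2] circ 0.3929 0.2102 D 38.0 rect 0.392 0.2047 11.4 37.8 80.4
blue fit [0.393 0.219] 0.0009046467544085962 18
```

>>> {"fn": "apply_moves", "kwargs": {"plan": [[[1,-0.1,-0.2,4,0,0,0],[1,0,0,4,0,0,0],[1,0,0,2,0,0,0],[1,0,0,0,0,0,0]]]}}

```text
time: 6.62
position: [0.3927, 0.2183, 0.1]
tool_rot: [-179.8, 0.1, 86.1]
wrist_force: [0.1, 0.6, -1.5]
opening: 0.508
finger_force: 31.4
```

```bash
python3 - <<'E'
from w import *
go(.3937,.2195,.067,86.1)
c=cam('wrist');s=cam('side');print('rimc',ray(c,280,295,arm.get_state()['position'][2]+.0271).round(4))
cv2.imwrite('pics/c3.png',np.hstack([cv2.resize(c['frame'],(400,300)),cv2.resize(s['frame'][120:240,270:430],(400,300))]))
E
```

```text
pose [0.3927 0.2183 0.1   ] [-1.798e+02  1.000e-01  8.610e+01] t 6.625 shift cm [0.14 0.1  3.3 ] rz -0.0
rimc [0.3925 0.2215 0.1291]
```

View pics/c3.png

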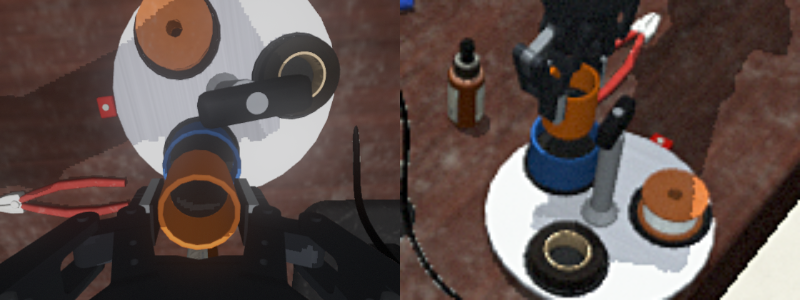

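The cup hangs directly over the blue one within 2–3 mm, and the handle bar is clear of the gripper. Lowering slowly.

>>> {"fn": "apply_moves", "kwargs": {"plan": [[[1,-0.1,0.1,1,0,0,0],[1,0,0,1,0,0,0],[1,0,0,0.6,0,0,0],[1,0,0,0.4,0,0,0],[1,0,0,0,0,0,0]]]}}

```text
time: 7.35
position: [0.3946, 0.2179, 0.071]
tool_rot: [-180.0, 0.0, 86.1]
wrist_force: [1.4, 0.5, -0.5]
opening: 0.509
finger_force: 31.4
```

>>> {"fn": "apply_moves", "kwargs": {"plan": [[[1,0,0,0.3,0,0,0],[1,0,0,0,0,0,0]]]}}

```text
time: 7.6
position: [0.3947, 0.218, 0.0683]
tool_rot: [-180.0, -0.0, 86.1]
wrist_force: [1.2, -0.5, -1.5]
opening: 0.504
finger_force: 31.4
```

>>> {"fn": "apply_moves", "kwargs": {"plan": [[[0.4,0,0,0,0,0,0],[-0.4,0,0,0,0,0,0],[-1,0,0,0,0,0,0],[-1,0,0,0,0,0,0],[-1,0,0,-2,0,0,0],[-1,0,0,-5,0,0,0],[-1,0,0,-5,0,0,0],[-1,0,0,0,0,0,0]]]}}

```text
time: 8.6
position: [0.3974, 0.2197, 0.1922]
tool_rot: [179.6, -0.4, 86.1]
wrist_force: [0.5, 0.4, -0.0]
opening: 1.004
finger_force: 0.0
```

```bash
python3 - <<'E'
from w import *
d=cam('wrist');h,s,v=cv2.split(cv2.cvtColor(d['frame'],cv2.COLOR_BGR2HSV));m=((h>8)&(h<24)&(s>150)&(v>150)).astype(np.uint8)
blobs(d,m,(150,180,400,420),.094,'org rim');s=cam('side')
cv2.imwrite('pics/c4.png',np.hstack([cv2.resize(d['frame'],(400,300)),cv2.resize(s['frame'][120:240,270:430],(400,300))]))
go(.590,.343,.15,162.1)
E
```

```text
org rim px [264.7 225. ] circ 0.3924 0.2176 D 43.5 rect 0.3884 0.2117 26.5 43.0 53.8
pose [0.3946 0.218  0.1884] [180.   -0.   86.1] t 8.7 shift cm [13.8  18.64  3.85] rz -76.0
```

View pics/c4.png

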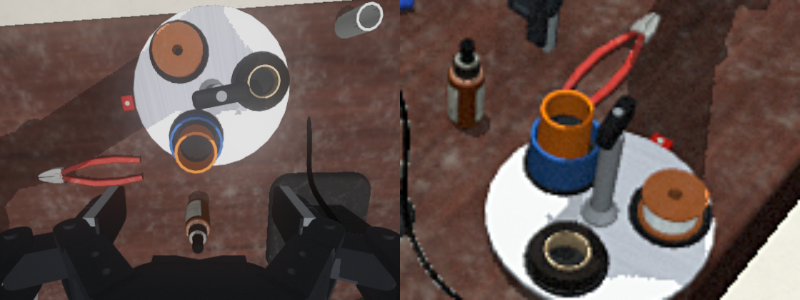

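The orange cup is upright inside the blue one with its rim well above it, and nothing else has moved. Next is the white cup, with the same yaw.

>>> {"fn": "apply_moves", "kwargs": {"plan": [[[-1,2.8,3.7,0,0,0,0],[-1,2.8,3.7,0,0,0,0],[-1,2.8,3.7,0,0,0,0],[-1,2.8,3.7,1,0,0,0],[-1,2.6,3.8,2,0,0,0],[-1,0,0,0,0,0,0],[-1,0,0,0,0,0,0]]]}}

```text
time: 9.57
position: [0.5885, 0.3419, 0.1564]
tool_rot: [-179.8, 0.2, 86.1]
wrist_force: [-0.1, 0.0, 0.1]
opening: 0.998
finger_force: 0.0
```

```bash
python3 - <<'E'
from w import *
d=cam('wrist');p=proj(d,(.59,.343,.046));print(p)
b=[int(p[0]-35),int(p[1]-35),int(p[0]+35),int(p[1]+35)]
h,s,v=cv2.split(cv2.cvtColor(d['frame'],cv2.COLOR_BGR2HSV))
for t in(130,170,200): blobs(d,((s<60)&(v>t)).astype(np.uint8),b,.046,t)
cv2.imwrite('pics/c5.png',cv2.resize(d['frame'][b[1]-40:b[3]+40,b[0]-80:b[2]+80],None,fx=2,fy=2))
go(.59,.343,.027,86.1)
E
```

```text
[282.05947954 205.08485283]
130 px [282. 203.] circ 0.5902 0.3445 D 29.4 rect 0.59 0.3444 28.5 28.6 40.9
170 px [282.1 203. ] circ 0.5904 0.3444 D 28.6 rect 0.5901 0.3445 26.8 27.5 86.1
200 px [282.  203.8] circ 0.59 0.3446 D 27.8 rect 0.5904 0.3441 26.0 26.8 86.1
pose [0.5887 0.3419 0.1576] [-1.799e+02  1.000e-01  8.610e+01] t 9.625 shift cm [ 0.13  0.14 13.06] rz -0.0
```

View pics/c5.png

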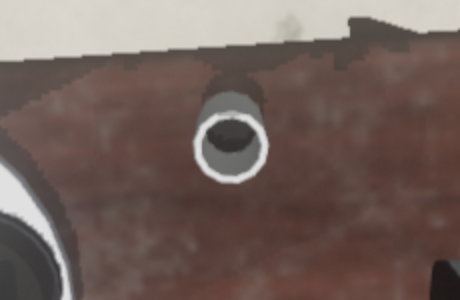

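The white cup is at (282,203), D 29 mm, at (0.590,0.344).

>>> {"fn": "apply_moves", "kwargs": {"plan": [[[-1,0.2,0.1,5,0,0,0],[-1,0,0,5,0,0,0],[-1,0,0,2,0,0,0],[-1,0,0,1,0,0,0],[-1,0,0,0,0,0,0],[1,0,0,0,0,0,0],[1,0,0,0,0,0,0],[1,0,0,0,0,0,0]]], "grip_force": 25}}

```text
time: 10.62
position: [0.5913, 0.3452, 0.0291]
tool_rot: [179.9, -0.1, 86.1]
wrist_force: [-0.1, -0.1, 0.6]
opening: 0.379
finger_force: 0.0
```

>>> {"fn": "apply_moves", "kwargs": {"plan": [[[1,0,0,0,0,0,0],[1,0,0,0,0,0,0],[1,0,0,0,0,0,0]]]}}

```text
time: 11.0
position: [0.5913, 0.3451, 0.0291]
tool_rot: [180.0, -0.0, 86.1]
wrist_force: [-1.0, 0.3, 5.8]
opening: 0.323
finger_force: 25.0
```

>>> {"fn": "apply_moves", "kwargs": {"plan": [[[1,0,0,-2,0,0,0],[1,0,0,-5,0,0,0],[1,0,0,-6,0,0,0],[1,0,0,-6,0,0,0],[1,-2.8,-3.8,0,0,0,0],[1,-2.8,-3.8,0,0,0,0],[1,-2.8,-3.8,0,0,0,0],[1,-2.8,-3.8,0,0,0,0]]]}}

```text
time: 12.0
position: [0.4302, 0.2425, 0.2189]
tool_rot: [180.0, -0.0, 86.1]
wrist_force: [-0.0, 0.7, 0.1]
opening: 0.321
finger_force: 24.9
```

>>> {"fn": "apply_moves", "kwargs": {"plan": [[[1,-2.8,-3.7,0,0,0,0],[1,0,0,0,0,0,0],[1,0,0,0,0,0,0],[1,0,0,0,0,0,0]]]}}

```text
time: 12.5
position: [0.3938, 0.2189, 0.2188]
tool_rot: [179.9, -0.0, 86.1]
wrist_force: [-0.3, -0.2, 0.3]
opening: 0.321
finger_force: 25.0
```

```bash
python3 - <<'E'
from w import *
from scipy.optimize import least_squares
go(.3925,.218,.095,86.1)
d=cam('wrist');h,s,v=cv2.split(cv2.cvtColor(d['frame'],cv2.COLOR_BGR2HSV))
z=arm.get_state()['position'][2]+.0169
p=proj(d,(.3925,.218,.094));print('orange expected px',p)
m=((h>8)&(h<24)&(s>150)&(v>150)).astype(np.uint8)
q=p.astype(int);m2=m*0;m2[q[1]-60:q[1]+40,q[0]-60:q[0]+60]=m[q[1]-60:q[1]+40,q[0]-60:q[0]+60]
ys,xs=np.nonzero(m2)
P=np.array([ray(d,x,w,.094)[:2] for x,w in zip(xs,ys)])
r=least_squares(lambda k:np.hypot(*(P-k).T)-.0207,[.3925,.218],loss='soft_l1',f_scale=.0015);print('orange rim',r.x.round(4),np.abs(r.fun).mean(),len(P))
w=((s<60)&(v>170)).astype(np.uint8); e=proj(d,(.3925,.218,z));print(e)
e=e.astype(int);blobs(d,w,(e[0]-60,e[1]-60,e[0]+60,min(420,e[1]+60)),z,'white rim')
cv2.imwrite('pics/c6.png',d['frame'])
E
```

```text
pose [0.3938 0.2189 0.2188] [179.9  -0.   86.1] t 12.5 shift cm [-0.1  -0.14 12.38] rz -0.0
orange expected px [278.01205751 203.70583327]
orange rim [0.3937 0.2194] 0.0007706338942604776 152
[278.04206497 288.66782995]
white rim px [277.8 289. ] circ 0.3924 0.2179 D 28.2 rect 0.3925 0.2181 27.4 26.0 87.5
```

View pics/c6.png

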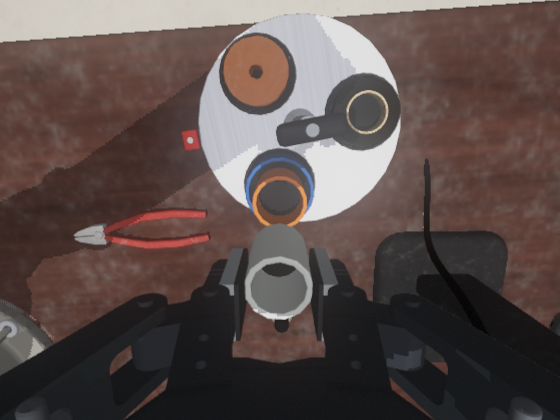

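The white cup is held at (278,288) and the orange rim below is at (280,195). Lowering with a 1.3 mm correction in each axis.

>>> {"fn": "apply_moves", "kwargs": {"plan": [[[1,0.1,0.1,4,0,0,0],[1,0,0,4,0,0,0],[1,0,0,0.8,0,0,0],[1,0,0,0,0,0,0],[1,0,0,1,0,0,0],[1,0,0,1,0,0,0],[1,0,0,0.8,0,0,0],[1,0,0,0,0,0,0]]]}}

```text
time: 13.55
position: [0.3933, 0.2187, 0.1017]
tool_rot: [-179.9, 0.1, 86.1]
wrist_force: [0.4, -0.6, 0.3]
opening: 0.321
finger_force: 25.0
```

>>> {"fn": "apply_moves", "kwargs": {"plan": [[[1,0,0,0.4,0,0,0],[1,0,0,0.1,0,0,0],[1,0,0,0,0,0,0]]]}}

```text
time: 13.92
position: [0.3939, 0.2191, 0.0973]
tool_rot: [180.0, -0.0, 86.1]
wrist_force: [-0.1, -0.3, 0.1]
opening: 0.317
finger_force: 25.0
```

>>> {"fn": "apply_moves", "kwargs": {"plan": [[[0.6,0,0,0,0,0,0],[0,0,0,0,0,0,0],[-1,0,0,0,0,0,0],[-1,0,0,-1,0,0,0],[-1,0,0,-5,0,0,0],[-1,0,0,-5,0,0,0],[-1,0,0,0,0,0,0],[-1,0,0,0,0,0,0]]]}}

```text
time: 14.92
position: [0.3936, 0.2189, 0.2074]
tool_rot: [180.0, -0.0, 86.1]
wrist_force: [-0.4, -0.1, 0.3]
opening: 1.002
finger_force: 0.0
```

```bash
python3 - <<'E'
from w import *
d=cam('wrist');s=cam('side')
h,ss,v=cv2.split(cv2.cvtColor(d['frame'],cv2.COLOR_BGR2HSV))
p=proj(d,(.3937,.2192,.112)).astype(int);blobs(d,((ss<60)&(v>170)).astype(np.uint8),(p[0]-40,p[1]-35,p[0]+40,p[1]+35),.112,'white')
# handle: dark blob near expected
p=proj(d,(.4179,.2747,.151));print(p)
blobs(d,(v<70).astype(np.uint8),(int(p[0])-50,int(p[1])-25,int(p[0])+28,int(p[1])+30),.151,'handle')
cv2.imwrite('pics/c7.png',np.hstack([cv2.resize(d['frame'],(400,300)),cv2.resize(s['frame'][120:240,270:430],(400,300))]))
go(.418,.2747,.2,186.4)
E
```

```text
white px [278.9 212.9] circ 0.3929 0.2184 D 28.6 rect 0.3929 0.2182 27.1 27.5 86.1
[316.16735301 133.79317069]
handle none
pose [0.393  0.2185 0.2063] [-1.799e+02  1.000e-01  8.610e+01] t 15.025 shift cm [5.78 2.11 0.62] rz -100.3
```

View pics/c7.png

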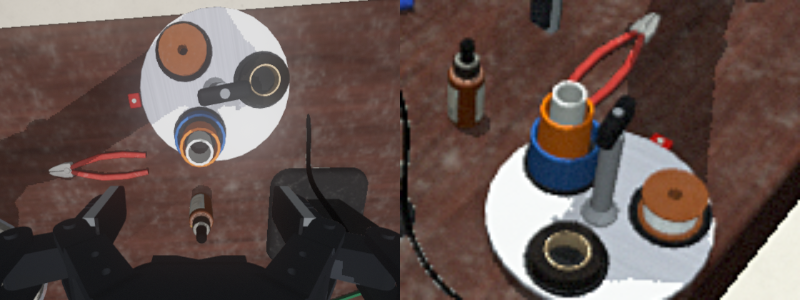

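White reads D 28.6 mm at z = 0.112, so the three cups are nested and upright (wrist crop (200,150), side (570,100)). Nothing else has moved. Now I'll go to the handle.

>>> {"fn": "apply_moves", "kwargs": {"plan": [[[-1,2.9,1,0,0,0,0],[-1,2.9,1,0,0,0,0],[-1,0,0,0,0,0,-10],[-1,0,0,0,0,0,-10],[-1,0,0,0,0,0,-10],[-1,0,0,0,0,0,-10],[-1,0,0,0,0,0,-10],[-1,0,0,0,0,0,-10]]]}}

```text
time: 16.02
position: [0.417, 0.2749, 0.2058]
tool_rot: [-179.8, -0.0, 146.4]
wrist_force: [0.5, 0.1, -0.9]
opening: 1.002
finger_force: 0.0
```

>>> {"fn": "apply_moves", "kwargs": {"plan": [[[-1,0,0,0,0,0,-10],[-1,0,0,0,0,0,-10],[-1,0,0,0,0,0,-10],[-1,0,0,0,0,0,-10],[-1,0,0,0,0,0,0],[-1,0,0,0,0,0,0]]]}}

```text
time: 16.77
position: [0.4174, 0.2752, 0.2066]
tool_rot: [-180.0, -0.1, -174.1]
wrist_force: [-0.9, -0.4, 0.1]
opening: 1.003
finger_force: 0.0
```

```bash
python3 - <<'E'
from w import *
d=cam('wrist');h,s,v=cv2.split(cv2.cvtColor(d['frame'],cv2.COLOR_BGR2HSV))
p=proj(d,(.4179,.2747,.151));print(p)
for t in(40,60,80):
    mm=(v<t).astype(np.uint8);b=np.zeros_like(mm);b[int(p[1])-50:int(p[1])+50,int(p[0])-40:int(p[0])+40]=1
    n,l,st,ce=cv2.connectedComponentsWithStats(mm*b)
    print(t,[(st[i].tolist(),ce[i].round(0).tolist()) for i in range(1,n) if st[i,4]>100])
go(.418,.2747,.125,186.4)
w=proj(d,(.3937,.2192,.112)).astype(int);blobs(d,((s<60)&(v>170)).astype(np.uint8),(max(0,w[0]-32),max(0,w[1]-32),w[0]+32,w[1]+32),.112,'white')
red=(((h<6)|(h>174))&(s>150)&(v>110)).astype(np.uint8);r=proj(d,(.3077,.2673,.02)).astype(int);blobs(d,red,(max(0,r[0]-30),max(0,r[1]-30),r[0]+30,r[1]+30),.02,'ptr')
print(arm.get_state()['joint_pos'].round(1))
E
```

```text
[275.52056205 230.635435  ]
40 []
60 []
80 [([252, 202, 62, 78, 1985], [287.0, 249.0])]
pose [0.4175 0.2753 0.2068] [-1.80e+02 -1.00e-01 -1.74e+02] t 16.825 shift cm [-0.05 -0.06  8.18] rz -0.4
white px [199.5 170.6] circ 0.3929 0.2187 D 28.9 rect 0.3928 0.2185 27.9 27.5 48.4
ptr px [290.5  61.5] circ 0.3025 0.2748 D 4.2 rect 0.3025 0.2748 1.7 3.6 5.9
[-43.9   8.8   6.2 110.   -1.1  61.4  58.7]
```

>>> {"fn": "apply_moves", "kwargs": {"plan": [[[-1,0,0,3,0,0,0],[-1,0,0,3,0,0,0],[-1,0,0,1.5,0,0,0],[-1,0,0,0.6,0,0,0],[-1,0,0,0,0,0,0],[1,0,0,0,0,0,0],[1,0,0,0,0,0,0],[1,0,0,0,0,0,0]]], "grip_force": 40}}

```text
time: 17.82
position: [0.418, 0.2757, 0.1268]
tool_rot: [180.0, 0.0, -173.9]
wrist_force: [0.0, -0.0, -0.5]
opening: 0.376
finger_force: 0.0
```

>>> {"fn": "apply_moves", "kwargs": {"plan": [[[1,0,0,0,0,0,0],[1,0,0,0,0,0,0],[1,0,0,0,0,0,0],[1,0,0,0,0,0,0]]]}}

```text
time: 18.32
position: [0.4178, 0.2755, 0.1266]
tool_rot: [180.0, 0.0, -173.9]
wrist_force: [-1.5, -0.6, 6.1]
opening: 0.16
finger_force: 39.1
```

```bash
python3 - <<'E'
from w import *
st=arm.get_state();print({k:np.round(st[k],3) for k in('position','tool_rot','wrist_force','moment','opening','finger_force')})
for n,ps in (('wrist',.112),('side',.112),('top',.112)):
    d=cam(n);h,s,v=cv2.split(cv2.cvtColor(d['frame'],cv2.COLOR_BGR2HSV));q=proj(d,(.3934,.219,ps)).astype(int);k=32 if n=='wrist' else 12
    blobs(d,((s<60)&(v>150)).astype(np.uint8),(max(0,q[0]-k),max(0,q[1]-k),q[0]+k,q[1]+k),.112,n+' white')
    r=proj(d,(.3077,.2673,.02)).astype(int)
    if r.min()>0: blobs(d,(((h<6)|(h>174))&(s>130)&(v>90)).astype(np.uint8),(max(0,r[0]-20),max(0,r[1]-20),r[0]+20,r[1]+20),.02,n+' ptr')
E
```

```text
{'position': array([0.418, 0.275, 0.127]), 'tool_rot': array([ 1.79995e+02,  8.00000e-03, -1.73923e+02]), 'wrist_force': array([-1.477, -0.553,  6.088]), 'moment': array([-0.289,  0.183, -0.028]), 'opening': np.float64(0.16), 'finger_force': np.float64(39.148)}
wrist white px [161.7 199.3] circ 0.3937 0.2184 D 31.6 rect 0.3926 0.2184 28.3 29.1 48.3
wrist ptr px [284.5  51.1] circ 0.3088 0.2693 D 22.0 rect 0.3087 0.2694 14.5 18.7 3.7
side white px [337.4 157.8] circ 0.3962 0.219 D 30.0 rect 0.3964 0.2187 28.2 26.6 35.1
side ptr px [374.5 175.7] circ 0.3166 0.2734 D 20.2 rect 0.3164 0.2735 18.6 10.3 88.4
top white px [266.5 290. ] circ 0.4023 0.23 D 41.6 rect 0.3993 0.2338 41.1 14.8 37.1
top ptr none
```

>>> {"fn": "apply_moves", "kwargs": {"plan": [[[1,0,0,0,0,0,2],[1,0,0,0,0,0,5],[1,0,0,0,0,0,6],[1,0,0,0,0,0,6],[1,0,0,0,0,0,6],[1,0,0,0,0,0,6],[1,0,0,0,0,0,6],[1,0,0,0,0,0,6]]]}}

```text
time: 19.48
position: [0.4179, 0.2757, 0.1266]
tool_rot: [180.0, 0.0, 142.9]
wrist_force: [-0.6, -1.2, 5.3]
opening: 0.153
finger_force: 40.3
```

>>> {"fn": "apply_moves", "kwargs": {"plan": [[[1,0,0,0,0,0,6],[1,0,0,0,0,0,6],[1,0,0,0,0,0,4],[1,0,0,0,0,0,2],[1,0,0,0,0,0,0],[1,0,0,0,0,0,0],[1,0,0,0,0,0,0]]]}}

```text
time: 20.35
position: [0.418, 0.2758, 0.1266]
tool_rot: [180.0, -0.0, 125.1]
wrist_force: [-0.4, -1.0, 5.4]
opening: 0.158
finger_force: 38.9
```

```bash
cat > chk.py <<'E'
from w import *
st=arm.get_state();print({k:np.round(st[k],3) for k in('time','position','tool_rot','wrist_force','moment','opening','finger_force')})
ax=np.array([.4179,.2751])
a=np.radians(-176.5);t=ax+.06*np.array([np.cos(a),np.sin(a)]);print('target',t.round(4))
for n in ('wrist','side','top'):
    d=cam(n);h,s,v=cv2.split(cv2.cvtColor(d['frame'],cv2.COLOR_BGR2HSV));q=proj(d,(*t,.112)).astype(int);k=40 if n=='wrist' else 14
    print(n,'expect',q)
    blobs(d,((s<60)&(v>150)).astype(np.uint8),(max(0,q[0]-k),max(0,q[1]-k),q[0]+k,q[1]+k),.112,n+' white')
    blobs(d,((h>8)&(h<24)&(s>150)&(v>110)).astype(np.uint8),(max(0,q[0]-60),max(0,q[1]-60),q[0]+60,q[1]+60),.094,n+' orange')
    blobs(d,((h>100)&(h<125)&(s>120)&(v>50)).astype(np.uint8),(max(0,q[0]-70),max(0,q[1]-70),q[0]+70,q[1]+70),.064,n+' blue')
    r=proj(d,(.3077,.2684,.02)).astype(int)
    if r.min()>0: blobs(d,(((h<6)|(h>174))&(s>130)&(v>90)).astype(np.uint8),(max(0,r[0]-20),max(0,r[1]-20),r[0]+20,r[1]+20),.02,n+' ptr')
    cv2.imwrite(f'pics/f_{n}.png',d['frame'])
E
python3 chk.py
```

```text
{'time': np.float64(20.35), 'position': array([0.418, 0.276, 0.127]), 'tool_rot': array([ 1.79955e+02, -1.70000e-02,  1.25079e+02]), 'wrist_force': array([-0.445, -1.006,  5.408]), 'moment': array([-0.241,  0.179, -0.054]), 'opening': np.float64(0.158), 'finger_force': np.float64(38.885)}
target [0.358  0.2714]
wrist expect [169 196]
wrist white px [170.1 209.9] circ 0.362 0.2692 D 43.1 rect 0.3597 0.2668 28.0 40.3 56.2
wrist orange px [176.3 163.5] circ 0.354 0.2713 D 43.9 rect 0.35 0.2794 43.6 23.2 26.2
wrist blue px [198.9 140.9] circ 0.3523 0.2815 D 53.5 rect 0.3489 0.2902 53.3 18.7 21.5
wrist ptr px [150.8 128.4] circ 0.3095 0.2719 D 22.9 rect 0.3102 0.2718 15.2 20.0 1.9
side expect [369 158]
side white px [373.4 158.6] circ 0.3556 0.2749 D 25.5 rect 0.354 0.2774 25.2 8.1 33.1
side orange px [365.9 213.5] circ 0.4725 0.3418 D 49.9 rect 0.4652 0.3358 21.3 49.7 39.4
side blue px [369.3 185.7] circ 0.377 0.2879 D 82.8 rect 0.3771 0.2886 78.4 39.6 21.2
side ptr none
top expect [245 312]
top white px [244.2 311.8] circ 0.3597 0.2743 D 74.1 rect 0.3597 0.2743 51.5 53.0 1.7
top orange none
top blue none
top ptr none
```

```bash
python3 - <<'E'
from w import *
from scipy.optimize import least_squares
def an(d,im,name,p0=(.4179,.275)):
    h,s,v=cv2.split(cv2.cvtColor(im,cv2.COLOR_BGR2HSV))
    # disc edge: sub-sampled radial gradient search on world circle at z=.022
    g=cv2.GaussianBlur(im,(3,3),0).astype(float).min(2)
    E=[]
    for t in np.radians(np.arange(0,360,3)):
        rs=np.arange(.088,.108,.0004);px=np.array([proj(d,(p0[0]+r*np.cos(t),p0[1]+r*np.sin(t),.022)) for r in rs]).astype(np.float32)
        if px.min()<1 or (px[:,0]>558).any() or (px[:,1]>418).any(): continue
        f=cv2.remap(g.astype(np.float32),px[:,:1].copy(),px[:,1:].copy(),cv2.INTER_LINEAR)[:,0];k=np.gradient(f)
        i=k.argmin()
        if k[i]<-3 and 3<i<len(rs)-3: E.append([p0[0]+rs[i]*np.cos(t),p0[1]+rs[i]*np.sin(t)])
    E=np.array(E);r=least_squares(lambda q:np.hypot(*(E-q).T)-.098,p0,loss='soft_l1',f_scale=.001)
    m=(((h<8)|(h>172))&(s>130)&(v>90)).astype(np.uint8);q=proj(d,(.308,.269,.02)).astype(int);b=m*0;b[max(0,q[1]-25):q[1]+25,max(0,q[0]-25):q[0]+25]=1
    ys,xs=np.nonzero(m*b);P=np.array([ray(d,x,y,.02)[:2] for x,y in zip(xs,ys)]);c=P.mean(0)-r.x
    print(name,'axis',r.x.round(4),'n',len(E),np.abs(r.fun).mean().round(5),'ptr',P.mean(0).round(4),'dist',np.hypot(*c).round(4),'ang',np.degrees(np.arctan2(c[1],c[0])).round(2))
d=cam('top');an(d,cv2.imread('pics/top0.png'),'top0')
T=np.array(arm.get_image('wrist')['T_tool_cam']);w=cam('wrist')
an(w,w['frame'],'wrist now')
A=np.eye(4);A[:3,:3]=R.from_euler('xyz',[179.9,0,86.1],degrees=True).as_matrix();A[:3,3]=[.3938,.2189,.2188];C=A@T;w['M'],w['o']=C[:3,:3],C[:3,3]
an(w,cv2.imread('pics/c6.png'),'wrist c6')
E
```

```text
top0 axis [0.4171 0.2753] n 115 0.00064 ptr [0.3077 0.2672] dist 0.1097 ang -175.78
wrist now axis [0.4168 0.276 ] n 85 0.00119 ptr [0.31   0.2722] dist 0.1068 ang -177.99
wrist c6 axis [0.4181 0.277 ] n 98 0.00081 ptr [0.311  0.2705] dist 0.1072 ang -176.54
```

Four estimates from three images put the pointer at −175.8 to −178°, so I'll use −176.4°. The stack bay is now at −174.9°, which leaves a final turn of 1.5°.

>>> {"fn": "apply_moves", "kwargs": {"plan": [[[1,0,0,0,0,0,1.5],[1,0,0,0,0,0,0],[1,0,0,0,0,0,0],[1,0,0,0,0,0,0]]]}}

```text
time: 21.15
position: [0.418, 0.2758, 0.1266]
tool_rot: [180.0, -0.0, 123.6]
wrist_force: [-0.7, -0.6, 5.4]
opening: 0.158
finger_force: 38.9
```

```bash
python3 - <<'E'
from w import *
from scipy.optimize import least_squares
st=arm.get_state();print(st['position'].round(4),st['tool_rot'].round(2),st['wrist_force'].round(1),st['opening'].round(3))
d=cam('wrist');h,s,v=cv2.split(cv2.cvtColor(d['frame'],cv2.COLOR_BGR2HSV))
c0=np.array([.358,.2713])
def fit(m,z,r,n):
    ys,xs=np.nonzero(m);P=np.array([ray(d,x,y,z)[:2] for x,y in zip(xs,ys)]);k=np.abs(np.hypot(*(P-c0).T)-r)<.005;P=P[k]
    q=least_squares(lambda q:np.hypot(*(P-q).T)-r,c0,loss='soft_l1',f_scale=.001)
    e=q.x-[.4175,.2755];print(n,q.x.round(4),len(P),np.abs(q.fun).mean().round(4),'dist',np.hypot(*e).round(4),'ang',np.degrees(np.arctan2(e[1],e[0])).round(2))
fit((s<60)&(v>180),.112,.0135,'white')
fit((h>8)&(h<24)&(s>150)&(v>150),.094,.0207,'orange')
fit((h>100)&(h<125)&(s>120)&(v>50),.064,.0293,'blue')
E
```

```text
Traceback (most recent call last):
AttributeError: 'float' object has no attribute 'round'
```

```bash
python3 - <<'E'
from w import *
from scipy.optimize import least_squares
d=cam('wrist');h,s,v=cv2.split(cv2.cvtColor(d['frame'],cv2.COLOR_BGR2HSV))
c0=np.array([.358,.2713])
def fit(m,z,r,n):
    ys,xs=np.nonzero(m);P=np.array([ray(d,x,y,z)[:2] for x,y in zip(xs,ys)]);k=np.abs(np.hypot(*(P-c0).T)-r)<.005;P=P[k]
    q=least_squares(lambda q:np.hypot(*(P-q).T)-r,c0,loss='soft_l1',f_scale=.001)
    e=q.x-[.4175,.2755];print(n,q.x.round(4),len(P),np.abs(q.fun).mean().round(4),'dist',np.hypot(*e).round(4),'ang',np.degrees(np.arctan2(e[1],e[0])).round(2))
fit((s<60)&(v>180),.112,.0135,'white')
fit((h>8)&(h<24)&(s>150)&(v>150),.094,.0207,'orange')
fit((h>100)&(h<125)&(s>120)&(v>50),.064,.0293,'blue')
E
```

```text
white [0.3593 0.2702] 728 0.0022 dist 0.0584 ang -174.75
orange [0.3548 0.2714] 640 0.0006 dist 0.0629 ang -176.22
blue [0.3572 0.2722] 561 0.0006 dist 0.0604 ang -176.9
```

The stack measures 60 mm from the axis at about −176.5°, in line with the pointer. The handle is still gripped at 39 N, so I'm handing in.

```bash
python3 -c "
from cell import arm
print(arm.close_job())"
```

```text
the job is handed in; nothing more can be done
None
```

I nested the three cups on the carousel and turned the stack to about −176.5°, in line with the red pointer to within about 1.5°, then handed the job in at about 21 s with the handle still gripped; the judge's result was not shown.

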